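# Tighten a microscope objective's lock ring with a pin spanner

### The job

Pick up the pin spanner and seat both its prongs in the two holes of the lock ring on the microscope objective before you turn anything; then, with the spanner, turn the ring clockwise (seen from above) until it is fully home against its stop, the dark line on the ring meeting the white mark on the barrel. Finally lift the spanner out, lay it back on the rubber mat, prongs down, setting it down rather than dropping it, and let go. Do not press on the objective, its ring or holder with the gripper's fingers, and leave the bottle, the pen cup and the dish where they are.

Things in the scene. Friction and masses are not known exactly. Their poses are not given: they have to be found in the camera images.
- spanner: Steel pin spanner, about 250 g, loose, lying prongs down on the mat. Origin: midway between its two prong tips, in the plane it rests on (the mat's top); x along the handle to its far end, z up. Cross head 16 (x) x 62 (y) mm, z = 9 to 21 mm. Handle: bar 14 mm wide (y), z = 9 to 29 mm, x = 2 to 130 mm; a heel under its end (x = 115 to 129 mm) reaches down to z = 0, so it lies level.
- grip (a point): Mid-handle, where the spanner about balances: at (58, 0, 19) mm in the spanner's frame; same axes. With the prongs fully in the holes, the underside of head and handle (z = 9 mm) rests on the ring's top.
- prong_a (a point): Tip of the spanner's prong at y = +24 mm in its frame; same axes. Both prongs are 5.5 mm thick, 9 mm long below the head, tapered over the last 3 mm to 3 mm.
- prong_b (a point): Tip of the spanner's other prong, at y = -24 mm; same shape and axes.
- holder: Fixed holder with the objective standing in it, lens up: beige foot 150 x 150 x 22 mm, black ribbed barrel 82 mm in diameter (a 104 mm collar at its foot) up to 85 mm above the table, the lock ring on top. Origin: on the barrel's axis, on the table; z up. A small white mark on the barrel's rim lies 0.92 rad anticlockwise from the holder's x axis.
- ring_top (a point): Centre of the lock ring's top face, 97 mm above the table. The ring is plain aluminium, 72 mm outer and 30 mm inner diameter, 12 mm thick, the glass lens in its middle just below the top face. Its axes turn with the ring: x along the dark line on the top face, the two holes on its y axis, z up.
- hole_a (a point): Mouth (at the top face) of the ring's round hole at y = +24 mm in the ring's axes; 9 mm in diameter, 12 mm deep; axes as ring_top. Either prong may go in either hole: the spanner's handle then lies along the ring's x axis, in either direction.
- hole_b (a point): Mouth of the ring's other hole, at y = -24 mm; same size and axes.
- lock_ring (a joint): How far the ring is turned clockwise (from above) from its loosest position: 0 to 1.3 rad, a hard stop, where it is fully home and the dark line meets the white mark. Starts at 0.05 to 0.45. Stays where left; takes 0.2 N m to turn (3.5 N at the spanner's grip). Clearance in the holes lets the spanner turn 0.07 rad either way before the ring follows.
- mat: Fixed black rubber mat 180 (x) x 250 (y) x 4 mm. Origin: centre of its underside, on the table; z up.
- wash_bottle: White plastic bottle, 64 mm in diameter, 160 mm tall, a bystander. Origin: centre of its underside.
- pen_cup: White plastic cup of pens, 76 mm in diameter at its rim, 100 mm tall without the pens (160 with), a bystander. Origin: centre of its underside.
- petri_dish: Closed clear plastic dish, 94 mm in diameter, 18 mm high, a bystander. Origin: centre of its underside.
Not all that is in view belongs to the job. Several things look just like the spanner: the one meant starts nearest to the robot's base.

How it is judged:
By the outcome, as a careful person would: the job done as asked, in the order asked, and still so for the second after the job is handed in, with the robot touching nothing.
It also fails if it takes over 51 s, if anything falls off the work surface, if the arm or the gripper's body presses on something with over 40 N, if the wrist force passes 120 N, or if a joint passes its speed limit or range.

### The arm

A 7-joint arm with a two-finger parallel gripper is mounted at the origin on the work surface. World frame = base frame: x ahead of the robot, y to its left, z up, the work surface at z = 0. Lengths are in m, angles in degrees, forces in N, time in s.
With the tool pointing down it reaches from about 0.425 to 0.825 m from the base axis. Payload 3.6 kg.
Tool frame: the origin (TCP) lies midway between the tips of the shut fingers; the grasp point (between the pads) lies 19 mm behind it (bot.grasp_offset is the distance from the TCP to the grasp point, in m); z points along the fingers, y is the direction in which the jaws open and shut (so a half turn about z gives the same grasp; the last joint's range is limited). The gripper opens to 93 mm and grips with 3 to 60 N. Pads are 15 mm wide; open, the fingers measure 128 mm over their backs; the gripper's body (75 mm by 188 mm) begins 65 mm behind the grasp point.
Start: joints at [-71.075, 35.231, -0.722, 81.555, 0.464, 63.22, -2.315], TCP at [0.227, 0.609, 0.219] pointing down, gripper open.
Joint ranges: [-178.69, 178.69], [-17.37, 117.87], [-77.05, 75.6], [15.02, 138.74], [-78.02, 258.01], [0.78, 113.62], [-162.83, 162.83]. Speed limits (degrees/s): [159.86, 159.86, 180, 180, 180, 180, 180].

### API

Orientations are given as [roll, pitch, yaw] about the fixed x, y, z axes, in that order (R = Rz(yaw) Ry(pitch) Rx(roll)).
In Python, from station import bot, cams gives the robot as it stands.
- The arm moves only by the shell command python3 -m jog 'ROWS' [FORCE]. ROWS is JSON, a list of rows, each an object of numbers: "fingers": the opening, from -1 (shut) to 1 (fully open); "dx", "dy", "dz": the shift along the tool's x, y, z in m; "ax", "ay", "az": the turn, a rotation vector about the tool's x, y, z in degrees. In form: [{"fingers": .., "dx": .., "dy": .., "dz": .., "ax": .., "ay": .., "az": ..}, ...]. A call has 1 to 10 rows; each row is the pose to reach, as a shift and turn from the pose measured when the call began, along the tool's axes at that moment; what a row does not reach only later rows make up. A row lasts 1/8 s, in which the tool goes at most 62.5 mm and 10.7 degrees, less where a joint would pass 70% of its speed; a pose out of reach is approached as far as the arm can. A call with a gripper value outside its range is refused whole. The fingers move at their own pace and stop on an object; FORCE is the grip in N (left out, the last holds). Time passes only in rows, so rows that repeat a pose let the fingers close. It gives the time, the measured TCP pose, the force and the opening at its end, in the units of the state.
- bot.get_obs(): the state, without advancing time (a new reading comes with each control period).
- cams.grab_frame(name): name is "scene" or "top" or "wrist"; returns the picture (384x512x3 uint8, blue, green, red); there is no depth.
- cams.camera_model(name): a dict with "fx", "fy", "cx", "cy" (pixels), "origin" and "rotation" of the camera in the world. Camera axes: x right, y down, z forward; pixel columns grow to the right and rows downward; lengths in m; the calibration is good to about 2 mm. A picture is of the moment at which its call begins: read the wrist's pose just before it. camera_model takes no time and is no camera call; for the wrist camera it gives the pose at the moment of the call.
- bot.close_job(): hands the job in, once; it reports no verdict.
The state is a dict: "time": time; "joints": joint angles; "qd": joint speeds; "effort": joint torques, N m; "tcp_pos": TCP position; "tool_rot": TCP orientation; "contact_force": force on the tool from outside, world axes, zero at the start; "ft_torque": the same for the moment, N m; "width": finger opening in m.
Only numpy, scipy, OpenCV 4.12 (cv2) and the standard library are available. Lean on these libraries where they do the work, as an engineer would, in place of code of your own. Each camera call takes 0.05 s, during which the arm holds its last target. There are 200 camera calls.

## Working session

There is one attempt and no reset: what is moved stays moved. The work goes in short steps, Python scripts to look and compute and a shell command to move; the robot and the scene stay as the last step left them, time stands still between calls to the robot, and variables do not carry over. Pictures are saved under pics/ and viewed, about 8 in all and at most 12, crops included, and the job is handed in when it is done.

```bash
mkdir -p pics; ls; cat > h.py <<'E'
import numpy as np, cv2
from station import bot, cams
from scipy.spatial.transform import Rotation as Rn
def ray(m,u,v):
    R=np.array(m["rotation"]);d=R@np.array([(u-m["cx"])/m["fx"],(v-m["cy"])/m["fy"],1]);return np.array(m["origin"]),d
def px2w(m,u,v,z):
    o,d=ray(m,u,v);return o+d*(z-o[2])/d[2]
def w2px(m,p):
    R=np.array(m["rotation"]);c=R.T@(np.array(p)-np.array(m["origin"]));return np.array([m["fx"]*c[0]/c[2]+m["cx"],m["fy"]*c[1]/c[2]+m["cy"]])
def toolR(): return Rn.from_euler('xyz',bot.get_obs()["tool_rot"],degrees=True)
E
python3 - <<'E'
from h import *
for n in("scene","top"):
    im=cams.grab_frame(n);m=cams.camera_model(n);cv2.imwrite(f"pics/{n}0.png",im);print(n,m)
o=bot.get_obs();print(o["time"],o["tcp_pos"],o["tool_rot"],o["width"],bot.grasp_offset)
a=cv2.imread("pics/top0.png");cv2.imwrite("pics/top0b.png",cv2.resize(a,(800,600),interpolation=cv2.INTER_CUBIC))
E
```

```text
pics
scene {'fx': 476.14445722506827, 'fy': 476.14445722506827, 'cx': 255.2407109740024, 'cy': 188.03885518461044, 'origin': array([1.3899147 , 0.50882388, 1.35621515]), 'rotation': array([-140.82943817,   -0.76564213,  134.5532467 ])}
top {'fx': 406.2394947955469, 'fy': 406.2394947955469, 'cx': 257.8683396885728, 'cy': 197.24518279960168, 'origin': array([ 0.46503882, -0.20138054,  1.46273796]), 'rotation': array([-1.72898297e+02, -5.46679850e-02, -9.09585185e+01])}
0.1 [0.22679286 0.60840234 0.21763559] [-1.79869673e+02  3.69877284e-03  1.59560029e+02] 0.09297818280081611 0.0188
```

View pics/top0b.png

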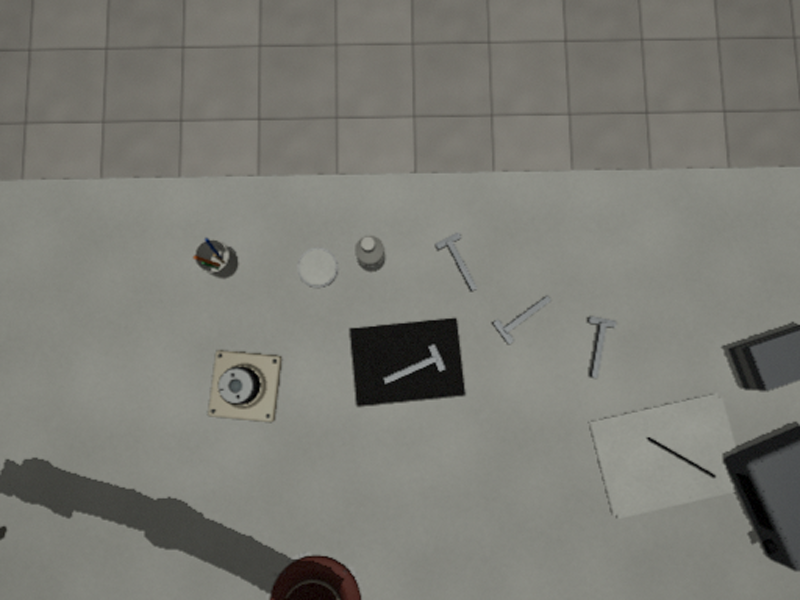

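View pics/scene0.png

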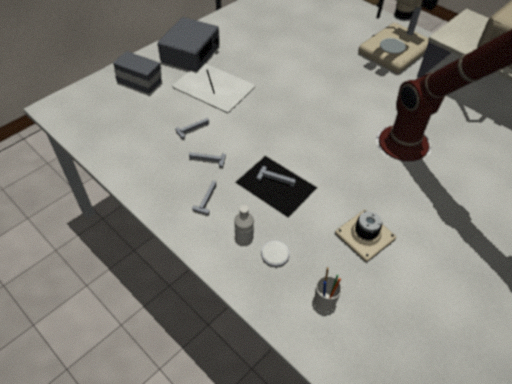

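Candidates, in 800x600 top-image pixels: mat (412,365), (457,262), (522,320) and (600,346). The base is at about (315,590), so the one on the mat is nearest and is also the one "lying on the mat". I'll confirm it in an enlarged crop and measure from there.

```bash
cat >> h.py <<'E'
_cm=cams.camera_model
def model(n):
    m=dict(_cm(n));m["rotation"]=Rn.from_euler('xyz',m["rotation"],degrees=True).as_matrix();return m
E
python3 - <<'E'
from h import *
m=model("top");s=.64
for n,u,v,z in [("matsp",412,365,.025),("s2",457,262,.02),("s3",522,320,.02),("s4",600,346,.02),("headL",432,347,.025),("headR",443,370,.025),("handleEnd",385,381,.033),("ring",236,385,.097),("foot",245,386,.022),("bottle",369,245,.16),("dish",318,267,.018),("cup",213,254,.1),("mat",407,362,.004),("base",316,595,0)]:
    p=px2w(m,u*s,v*s,z);print(n,p.round(3),np.hypot(p[0],p[1]).round(3))
a=cv2.imread("pics/top0.png")
c1=cv2.resize(a[200:265,220:300],None,fx=5,fy=5,interpolation=cv2.INTER_CUBIC);c2=cv2.resize(a[215:280,125:190],None,fx=5,fy=5,interpolation=cv2.INTER_CUBIC)
cv2.imwrite("pics/c.png",np.hstack([c1,c2]))
E
```

```text
matsp [ 0.515 -0.224  0.025] 0.561
s2 [ 0.75  -0.333  0.02 ] 0.821
s3 [ 0.613 -0.477  0.02 ] 0.777
s4 [ 0.551 -0.652  0.02 ] 0.854
headL [ 0.554 -0.27   0.025] 0.617
headR [ 0.502 -0.294  0.025] 0.582
handleEnd [ 0.48  -0.163  0.033] 0.507
ring [0.476 0.154 0.097] 0.5
foot [0.474 0.153 0.022] 0.498
bottle [ 0.762 -0.137  0.16 ] 0.774
dish [ 0.744 -0.011  0.018] 0.744
cup [0.761 0.208 0.1  ] 0.789
mat [ 0.522 -0.213  0.004] 0.564
base [ 0.015 -0.004  0.   ] 0.016
```

View pics/c.png

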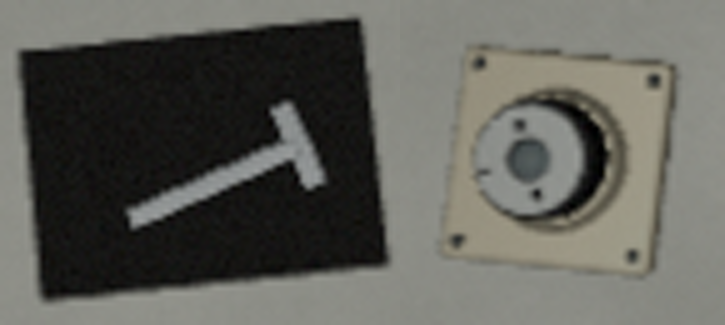

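The crop confirms it. The spanner on the mat has its head at crop (300,145) and its handle end at (135,217). The ring's dark line is at about (483,171), with holes at (519,124) and (537,194). I'll go by way of the ring for a wrist look.

```bash
cat >> h.py <<'E'
def plan(x,y,z,yaw):
    o=bot.get_obs();R0=Rn.from_euler('xyz',o["tool_rot"],degrees=True);R1=Rn.from_euler('xyz',[180,0,yaw],degrees=True)
    d=R0.inv().apply(np.array([x,y,z])-o["tcp_pos"]);r=(R0.inv()*R1).as_rotvec(degrees=True)
    print("d",d.round(4),"a",r.round(2),"t",round(o["time"],2))
E
python3 -c "
from h import *
plan(.46,.19,.27,108); m=model('wrist');o=bot.get_obs();R=toolR()
print(R.inv().apply(m['origin']-o['tcp_pos']),(R.inv().as_matrix()@m['rotation']).round(2),m['fx'])"
```

```text
d [-0.3646 -0.3107 -0.0516] a [-0.12  0.06 51.56] t 0.1
[ 0.08339478 -0.0009489  -0.16551485] [[-0.   -0.95 -0.3 ]
 [ 1.   -0.    0.  ]
 [-0.   -0.3   0.95]] 267.8247455150853
```

```bash
python3 -m jog '[{"fingers":1,"dx":-0.365,"dy":-0.311,"dz":-0.052,"az":51.5},{"fingers":1,"dx":-0.365,"dy":-0.311,"dz":-0.052,"az":51.5},{"fingers":1,"dx":-0.365,"dy":-0.311,"dz":-0.052,"az":51.5},{"fingers":1,"dx":-0.365,"dy":-0.311,"dz":-0.052,"az":51.5},{"fingers":1,"dx":-0.365,"dy":-0.311,"dz":-0.052,"az":51.5},{"fingers":1,"dx":-0.365,"dy":-0.311,"dz":-0.052,"az":51.5},{"fingers":1,"dx":-0.365,"dy":-0.311,"dz":-0.052,"az":51.5},{"fingers":1,"dx":-0.365,"dy":-0.311,"dz":-0.052,"az":51.5},{"fingers":1,"dx":-0.365,"dy":-0.311,"dz":-0.052,"az":51.5},{"fingers":1,"dx":-0.365,"dy":-0.311,"dz":-0.052,"az":51.5}]'
cat > look.py <<'E'
import sys,pickle
from h import *
n=sys.argv[1];m=model("wrist");o=bot.get_obs();a=cams.grab_frame("wrist")
cv2.imwrite(f"pics/{n}_raw.png",a);pickle.dump(m,open(f"{n}.pkl","wb"));cv2.imwrite(f"pics/{n}.png",cv2.resize(a,(800,600),interpolation=cv2.INTER_CUBIC))
print(o["tcp_pos"],o["tool_rot"],o["qd"].round(2) if hasattr(o["qd"],"round") else o["qd"])
E
python3 look.py ring; python3 -c "
from h import *
plan(.502,-.22,.22,112)"
```

```text
[0.22679286 0.60840234 0.21763559] [-1.79869673e+02  3.69877284e-03  1.59560029e+02] [ 0.03 -0.21  0.08 -0.2   0.08  0.06 -0.07]
d [-0.5472 -0.6802 -0.0009] a [-0.1   0.05 47.56] t 0.15invalid input at $[0]: expected keys fingers, dx, dy, dz, ax, ay, az
```

View pics/ring.png

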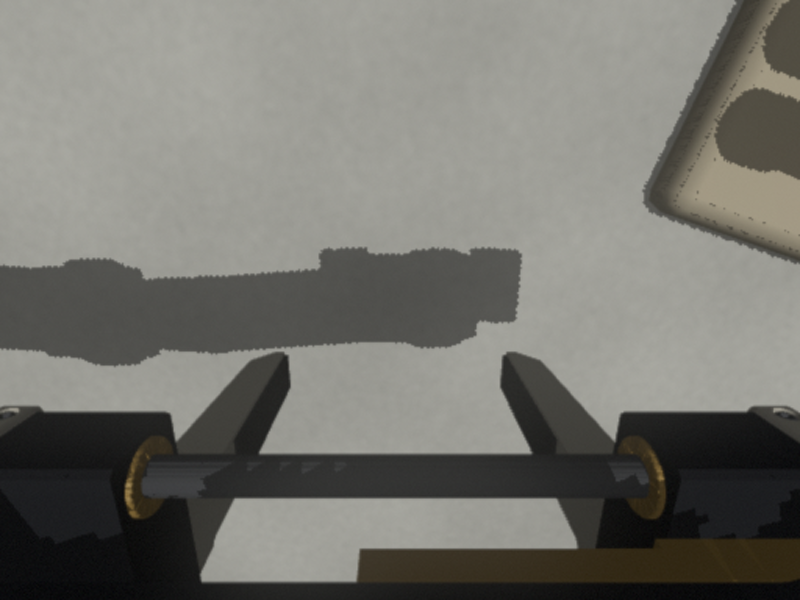

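The call was refused because every key is needed. The picture is from the start pose: the fingers fill its lower half, so the target should lie on the tool's +x side.

```bash
python3 -m jog '[{"fingers":1,"dx":-0.424,"dy":-0.379,"dz":-0.052,"ax":0,"ay":0,"az":51.5},{"fingers":1,"dx":-0.424,"dy":-0.379,"dz":-0.052,"ax":0,"ay":0,"az":51.5},{"fingers":1,"dx":-0.424,"dy":-0.379,"dz":-0.052,"ax":0,"ay":0,"az":51.5},{"fingers":1,"dx":-0.424,"dy":-0.379,"dz":-0.052,"ax":0,"ay":0,"az":51.5},{"fingers":1,"dx":-0.424,"dy":-0.379,"dz":-0.052,"ax":0,"ay":0,"az":51.5},{"fingers":1,"dx":-0.424,"dy":-0.379,"dz":-0.052,"ax":0,"ay":0,"az":51.5},{"fingers":1,"dx":-0.424,"dy":-0.379,"dz":-0.052,"ax":0,"ay":0,"az":51.5},{"fingers":1,"dx":-0.424,"dy":-0.379,"dz":-0.052,"ax":0,"ay":0,"az":51.5},{"fingers":1,"dx":-0.424,"dy":-0.379,"dz":-0.052,"ax":0,"ay":0,"az":51.5},{"fingers":1,"dx":-0.424,"dy":-0.379,"dz":-0.052,"ax":0,"ay":0,"az":51.5}]' && python3 -m jog '[{"fingers":1,"dx":0,"dy":0,"dz":0,"ax":0,"ay":0,"az":0},{"fingers":1,"dx":0,"dy":0,"dz":0,"ax":0,"ay":0,"az":0}]' && python3 look.py ring2; python3 -c "
from h import *
plan(.52,-.26,.22,112)"
```

```text
time: 1.4
tcp_pos: [0.4936, 0.0996, 0.2711]
tool_rot: [-180.0, 0.3, 107.5]
contact_force: [-0.7, 0.9, -0.1]
width: 0.0926
time: 1.65
tcp_pos: [0.4929, 0.1011, 0.2707]
tool_rot: [-179.9, 0.2, 107.6]
contact_force: [-0.1, 0.6, 0.2]
width: 0.0928
[0.49285819 0.1011056  0.27071292] [-179.94696083    0.20832644  107.62549548] [-0.75 -0.   -0.56 -0.01 -0.18  0.03  0.14]
d [-0.3525 -0.0837  0.052 ] a [-0.06  0.2  -4.33] t 1.7
```

View pics/ring2.png

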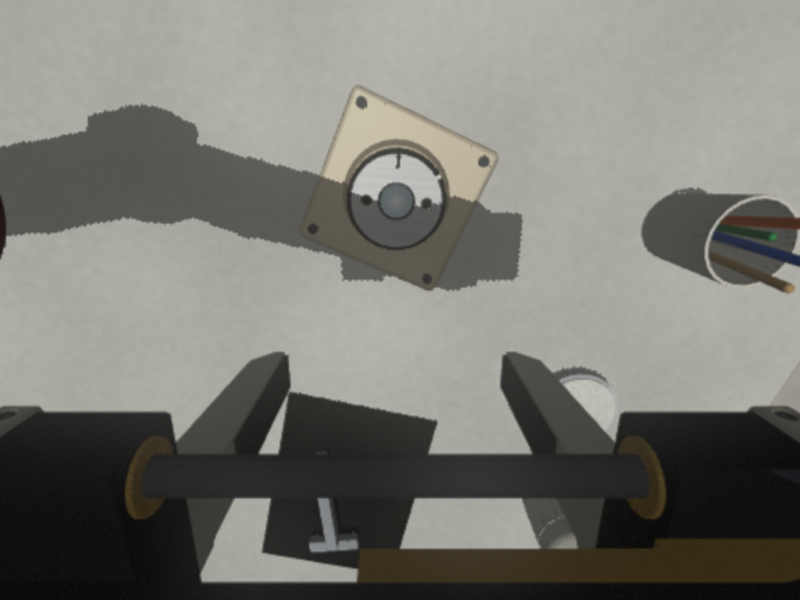

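The ring is at (397,200), with holes at (366,200) and (427,203). The dark line is at (398,160) and the white mark at (438,177).

```bash
python3 - <<'E'
from h import *
import pickle
m=pickle.load(open("ring2.pkl","rb"));s=.64
g=cv2.cvtColor(cv2.imread("pics/ring2_raw.png"),6).astype(float)
def cen(u,v,r=5):
    u,v=u*s,v*s;y,x=np.mgrid[int(v)-r:int(v)+r+1,int(u)-r:int(u)+r+1];w=g[y,x];w=np.clip(np.percentile(w,50)-5-w,0,None);return (x*w).sum()/w.sum(),(y*w).sum()/w.sum()
h=[cen(366,200),cen(427,203)];print(h)
P=[px2w(m,*p,.097) for p in h]
print(P,np.linalg.norm(P[0]-P[1]),"c",(P[0]+P[1])/2)
c=(P[0]+P[1])/2;d=P[0]-P[1];print("ring x deg",np.degrees(np.arctan2(d[1],d[0]))-90)
l=px2w(m,398*s,160*s,.097)-c;k=px2w(m,438*s,177*s,.085)-c
for v in(l,k):print(np.degrees(np.arctan2(v[1],v[0])),np.hypot(v[0],v[1]))
f=[px2w(m,a*s,b*s,.022) for a,b in((361,102),(484,160),(313,229),(427,279))];print("foot",np.mean(f,0)); e=f[1]-f[0];print(np.degrees(np.arctan2(e[1],e[0])))
E
```

```text
[(np.float64(233.95038167938932), np.float64(128.05057251908397)), (np.float64(272.5551330798479), np.float64(130.60266159695817))]
[array([0.45264193, 0.15060995, 0.097     ]), array([0.49901966, 0.16211046, 0.097     ])] 0.047782383166158404 c [0.47583079 0.1563602  0.097     ]
ring x deg -256.0730162018243
104.51404859933503 0.031569330778126764
46.535627319024194 0.03881144639693449
foot [0.47622437 0.15681821 0.022     ]
-5.875555300298394
```

```bash
python3 -m jog '[{"fingers":1,"dx":-0.379,"dy":-0.082,"dz":0.05,"ax":0,"ay":0.2,"az":-4.3},{"fingers":1,"dx":-0.379,"dy":-0.082,"dz":0.05,"ax":0,"ay":0.2,"az":-4.3},{"fingers":1,"dx":-0.379,"dy":-0.082,"dz":0.05,"ax":0,"ay":0.2,"az":-4.3},{"fingers":1,"dx":-0.379,"dy":-0.082,"dz":0.05,"ax":0,"ay":0.2,"az":-4.3},{"fingers":1,"dx":-0.379,"dy":-0.082,"dz":0.05,"ax":0,"ay":0.2,"az":-4.3},{"fingers":1,"dx":-0.379,"dy":-0.082,"dz":0.05,"ax":0,"ay":0.2,"az":-4.3},{"fingers":1,"dx":-0.379,"dy":-0.082,"dz":0.05,"ax":0,"ay":0.2,"az":-4.3},{"fingers":1,"dx":-0.379,"dy":-0.082,"dz":0.05,"ax":0,"ay":0.2,"az":-4.3},{"fingers":1,"dx":-0.379,"dy":-0.082,"dz":0.05,"ax":0,"ay":0.2,"az":-4.3}]' && python3 look.py sp
```

```text
time: 2.82
tcp_pos: [0.5308, -0.2812, 0.2221]
tool_rot: [180.0, -0.1, 112.2]
contact_force: [0.2, -0.6, -0.6]
width: 0.0934
[ 0.53084074 -0.2812445   0.22210989] [ 1.79985466e+02 -1.21871193e-01  1.12239167e+02] [-0.29 -0.29  0.14 -0.01  0.14 -0.1   0.17]
```

View pics/sp.png

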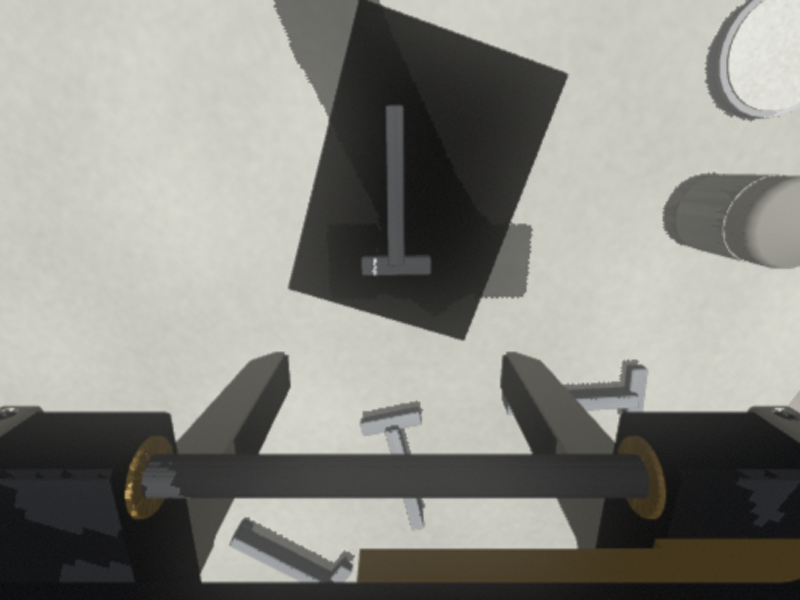

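The spanner has its handle's far end at (394,105) and its head from (362,265) to (431,266), near vertical in the image. The tool is already nearly aligned with it.

```bash
python3 - <<'E'
from h import *
import pickle
m=pickle.load(open("sp.pkl","rb"))
g=cv2.cvtColor(cv2.imread("pics/sp_raw.png"),6).astype(float)
pts=[]
for r in range(75,155,5):
    w=np.clip(g[r,238:270]-45,0,None);x=np.arange(238,270);t=w>np.max(w)*.4;pts.append((x[t].mean(),r,t.sum()))
print(pts[::5])
W=np.array([px2w(m,u,v,.033) for u,v,_ in pts]);f=np.polyfit(W[:,1],W[:,0],1);d=np.array([f[0],1]);d/=np.linalg.norm(d);print("yaw",np.degrees(np.arctan2(d[1],d[0])),"resid",np.abs(np.polyval(f,W[:,1])-W[:,0]).max())
col=g[60:75,250:256].mean(1);print(col.round());e=60+np.argmax(np.diff(col))+.5+.0
E=px2w(m,252.3,e+.5,.033)
hl=[px2w(m,a*.64,b*.64,.025) for a,b in((362,265),(431,266))];print("head ends",hl,np.linalg.norm(hl[0]-hl[1]))
h2=px2w(m,396*.64,257*.64,.025); print("far head edge(x=-8..8?)",h2)
y=E[1]; 
o1=np.array([np.polyval(f,E[1]),E[1]])-.130*d
print("origin from end",o1,"from head mid",np.mean(hl,0)[:2]); print("grip",o1+.058*d)
G=o1+.058*d; plan(G[0],G[1],.05,np.degrees(np.arctan2(d[1],d[0])))
E
```

```text
[(np.float64(252.0), 75, np.int64(11)), (np.float64(252.5), 100, np.int64(10)), (np.float64(252.5), 125, np.int64(10)), (np.float64(252.5), 150, np.int64(10))]
yaw 112.6169364751737 resid 0.00033032333678006953
[28. 27. 26. 27. 27. 27. 33. 61. 84. 90. 91. 90. 91. 90. 90.]
head ends [array([ 0.50279612, -0.28961432,  0.025     ]), array([ 0.55965255, -0.26735665,  0.025     ])] 0.06105782306351859
far head edge(x=-8..8?) [ 0.52791399 -0.27159825  0.025     ]
origin from end [ 0.53032111 -0.27988476] from head mid [ 0.53122434 -0.27848549]
grip [ 0.50801615 -0.22634515]
d [ 0.0593 -0.0003  0.1724] a [ 0.02 -0.09 -0.38] t 2.88
```

```bash
python3 -m jog '[{"fingers":0.4,"dx":0.059,"dy":0,"dz":0.06,"ax":0,"ay":-0.1,"az":-0.4},{"fingers":0.4,"dx":0.059,"dy":0,"dz":0.12,"ax":0,"ay":-0.1,"az":-0.4},{"fingers":0.4,"dx":0.059,"dy":0,"dz":0.17,"ax":0,"ay":-0.1,"az":-0.4},{"fingers":0.4,"dx":0.059,"dy":0,"dz":0.195,"ax":0,"ay":-0.1,"az":-0.4},{"fingers":0.4,"dx":0.059,"dy":0,"dz":0.205,"ax":0,"ay":-0.1,"az":-0.4},{"fingers":0.4,"dx":0.059,"dy":0,"dz":0.212,"ax":0,"ay":-0.1,"az":-0.4},{"fingers":0.4,"dx":0.059,"dy":0,"dz":0.212,"ax":0,"ay":-0.1,"az":-0.4},{"fingers":0.4,"dx":0.059,"dy":0,"dz":0.212,"ax":0,"ay":-0.1,"az":-0.4}]' 40; python3 -c "
from h import *
plan(.508,-.2263,.010,112.6)"
```

```text
time: 3.88
tcp_pos: [0.5093, -0.2268, 0.0116]
tool_rot: [179.9, 0.1, 112.6]
contact_force: [-0.1, 0.3, 0.1]
width: 0.0652
d [ 0.001  -0.001   0.0016] a [0.12 0.1  0.04] t 3.88
```

```bash
python3 -m jog '[{"fingers":-1,"dx":0.001,"dy":-0.001,"dz":0.0015,"ax":0.1,"ay":0.1,"az":0},{"fingers":-1,"dx":0.001,"dy":-0.001,"dz":0.0015,"ax":0.1,"ay":0.1,"az":0},{"fingers":-1,"dx":0.001,"dy":-0.001,"dz":0.0015,"ax":0.1,"ay":0.1,"az":0},{"fingers":-1,"dx":0.001,"dy":-0.001,"dz":0.0015,"ax":0.1,"ay":0.1,"az":0},{"fingers":-1,"dx":0.001,"dy":-0.001,"dz":0.0015,"ax":0.1,"ay":0.1,"az":0},{"fingers":-1,"dx":0.001,"dy":-0.001,"dz":0.0015,"ax":0.1,"ay":0.1,"az":0}]' 45; python3 -c "
from h import *
plan(.508,-.2263,.010,112.6)"
```

```text
time: 4.62
tcp_pos: [0.5081, -0.2262, 0.01]
tool_rot: [180.0, 0.0, 112.6]
contact_force: [0.5, 0.2, -0.7]
width: 0.0136
d [-0.     -0.0001  0.    ] a [0.03 0.01 0.03] t 4.62
```

```bash
python3 -m jog '[{"fingers":-1,"dx":0,"dy":0,"dz":-0.015,"ax":0,"ay":0,"az":0},{"fingers":-1,"dx":0,"dy":0,"dz":-0.05,"ax":0,"ay":0,"az":0},{"fingers":-1,"dx":0,"dy":0,"dz":-0.1,"ax":0,"ay":0,"az":0},{"fingers":-1,"dx":0,"dy":0,"dz":-0.14,"ax":0,"ay":0,"az":0},{"fingers":-1,"dx":0,"dy":0,"dz":-0.15,"ax":0,"ay":0,"az":0},{"fingers":-1,"dx":0,"dy":0,"dz":-0.15,"ax":0,"ay":0,"az":0}]'; python3 -c "
from h import *
plan(.462,.2123,.16,104)"
```

```text
time: 5.38
tcp_pos: [0.5076, -0.2259, 0.1599]
tool_rot: [180.0, -0.0, 112.6]
contact_force: [-0.2, 0.3, -3.9]
width: 0.0136
d [4.220e-01 1.266e-01 1.000e-04] a [ 0.02 -0.03  8.64] t 5.38
```

```bash
python3 -m jog '[{"fingers":-1,"dx":0.03,"dy":0.009,"dz":0,"ax":0,"ay":0,"az":1},{"fingers":-1,"dx":0.085,"dy":0.026,"dz":0,"ax":0,"ay":0,"az":2},{"fingers":-1,"dx":0.14,"dy":0.042,"dz":0,"ax":0,"ay":0,"az":3},{"fingers":-1,"dx":0.195,"dy":0.058,"dz":0,"ax":0,"ay":0,"az":4},{"fingers":-1,"dx":0.25,"dy":0.075,"dz":0,"ax":0,"ay":0,"az":5},{"fingers":-1,"dx":0.305,"dy":0.091,"dz":0,"ax":0,"ay":0,"az":6},{"fingers":-1,"dx":0.36,"dy":0.108,"dz":0,"ax":0,"ay":0,"az":7.5},{"fingers":-1,"dx":0.405,"dy":0.122,"dz":0,"ax":0,"ay":0,"az":8.6},{"fingers":-1,"dx":0.422,"dy":0.127,"dz":0,"ax":0,"ay":0,"az":8.6},{"fingers":-1,"dx":0.422,"dy":0.127,"dz":0,"ax":0,"ay":0,"az":8.6}]'; python3 -c "
from h import *
plan(.462,.2123,.120,104)"
```

```text
time: 6.62
tcp_pos: [0.4611, 0.2128, 0.1585]
tool_rot: [-179.8, 0.0, 104.2]
contact_force: [-0.3, 0.1, -2.0]
width: 0.0138
d [-0.0007  0.0008  0.0385] a [-0.17  0.04  0.19] t 6.62
```

```bash
python3 -m jog '[{"fingers":-1,"dx":-0.0007,"dy":0.0008,"dz":0.015,"ax":-0.2,"ay":0,"az":0.2},{"fingers":-1,"dx":-0.0007,"dy":0.0008,"dz":0.03,"ax":-0.2,"ay":0,"az":0.2},{"fingers":-1,"dx":-0.0007,"dy":0.0008,"dz":0.0385,"ax":-0.2,"ay":0,"az":0.2},{"fingers":-1,"dx":-0.0007,"dy":0.0008,"dz":0.0385,"ax":-0.2,"ay":0,"az":0.2},{"fingers":-1,"dx":-0.0007,"dy":0.0008,"dz":0.0385,"ax":-0.2,"ay":0,"az":0.2}]'; python3 - <<'E'
from h import *
plan(.462,.2123,.120,104)
o=bot.get_obs();out=[]
a=cams.grab_frame("scene");m=model("scene");a=cv2.resize(a[190:260,330:420],None,fx=8,fy=8,interpolation=cv2.INTER_CUBIC)[:,:]
R=toolR();c=np.array([.476,.1562]);sx=lambda p:(w2px(m,p)-[330,190])*8+4
for y in(.024,-.024):
    q=R.apply([-.058,-y,-.006])+o["tcp_pos"]; # prong tip
    cv2.drawMarker(a,tuple(sx(q).astype(int)),(0,0,255),0,12);print("prong",q.round(4))
    t=np.radians(104);h=np.array([c[0]-y*np.sin(t),c[1]+y*np.cos(t),.097]);cv2.drawMarker(a,tuple(sx(h).astype(int)),(0,255,0),1,12);print("hole",h.round(4))
cv2.imwrite("pics/hov.png",a)
E
```

```text
time: 7.25
tcp_pos: [0.4624, 0.2121, 0.1203]
tool_rot: [179.9, 0.0, 104.0]
contact_force: [0.4, 0.1, -2.3]
width: 0.0138
d [ 0.0003 -0.0004  0.0003] a [ 0.07  0.03 -0.03] t 7.25
prong [0.4531 0.15   0.1263]
hole [0.4527 0.1504 0.097 ]
prong [0.4997 0.1616 0.1264]
hole [0.4993 0.162  0.097 ]
```

View pics/hov.png

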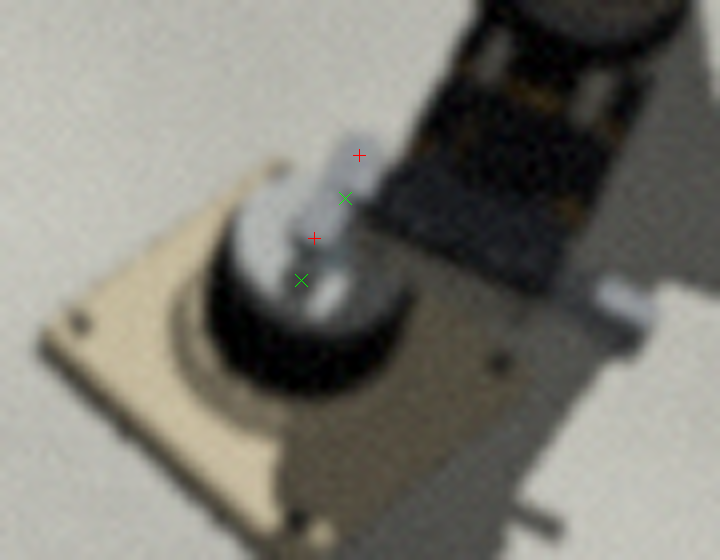

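The head hovers level over the ring, and the green cross falls on a visible dark hole at (300,280). The red marks were drawn with the wrong z sign, but their xy offsets to the holes are under 1 mm. I'll descend gently and watch the force.

```bash
python3 -m jog '[{"fingers":-1,"dx":0.0003,"dy":-0.0004,"dz":0.006,"ax":0,"ay":0,"az":0},{"fingers":-1,"dx":0.0003,"dy":-0.0004,"dz":0.012,"ax":0,"ay":0,"az":0},{"fingers":-1,"dx":0.0003,"dy":-0.0004,"dz":0.016,"ax":0,"ay":0,"az":0},{"fingers":-1,"dx":0.0003,"dy":-0.0004,"dz":0.0185,"ax":0,"ay":0,"az":0},{"fingers":-1,"dx":0.0003,"dy":-0.0004,"dz":0.020,"ax":0,"ay":0,"az":0},{"fingers":-1,"dx":0.0003,"dy":-0.0004,"dz":0.020,"ax":0,"ay":0,"az":0}]'; python3 -c "
from h import *
print(bot.get_obs()['ft_torque']);plan(.462,.2123,.094,104)"
```

```text
time: 8.05
tcp_pos: [0.462, 0.2125, 0.1004]
tool_rot: [179.9, 0.0, 104.0]
contact_force: [-0.2, 0.3, -2.1]
width: 0.0134
[-0.02132115  0.08284088  0.02454575]
d [-0.0002 -0.0001  0.0064] a [ 0.09  0.03 -0.02] t 8.05
```

```bash
python3 -m jog '[{"fingers":-1,"dx":0,"dy":0,"dz":0.002,"ax":0,"ay":0,"az":0},{"fingers":-1,"dx":0,"dy":0,"dz":0.004,"ax":0,"ay":0,"az":0},{"fingers":-1,"dx":0,"dy":0,"dz":0.0055,"ax":0,"ay":0,"az":0},{"fingers":-1,"dx":0,"dy":0,"dz":0.0062,"ax":0,"ay":0,"az":0},{"fingers":-1,"dx":0,"dy":0,"dz":0.0062,"ax":0,"ay":0,"az":0}]'; python3 - <<'E'
from h import *
o=bot.get_obs();print(o['ft_torque']);plan(.462,.2123,.094,104)
a=cams.grab_frame("scene");cv2.imwrite("pics/seat.png",cv2.resize(a[190:260,330:420],None,fx=8,fy=8,interpolation=cv2.INTER_CUBIC))
E
```

```text
time: 8.68
tcp_pos: [0.4621, 0.2125, 0.0942]
tool_rot: [179.9, 0.0, 104.0]
contact_force: [-0.2, 0.7, -3.7]
width: 0.0139
[-0.06018497  0.04100819 -0.0315633 ]
d [-0.0001 -0.0001  0.0002] a [ 0.09  0.03 -0.02] t 8.68
```

View pics/seat.png

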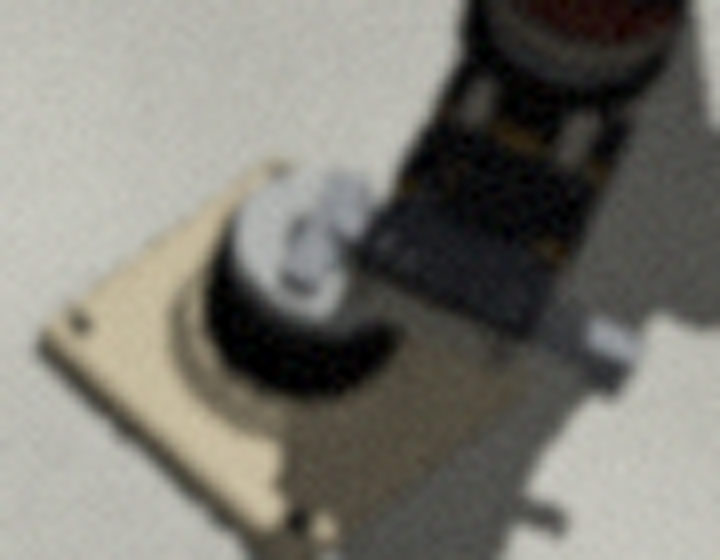

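The head lies on the ring and both prongs are in. The remaining gap is at most a fraction of a millimetre, so I'll press down 1 mm and then turn on an arc about the ring's centre.

```bash
python3 -m jog '[{"fingers":-1,"dx":0,"dy":0,"dz":0.0005,"ax":0,"ay":0,"az":0},{"fingers":-1,"dx":0,"dy":0,"dz":0.0008,"ax":0,"ay":0,"az":0},{"fingers":-1,"dx":0,"dy":0,"dz":0.0008,"ax":0,"ay":0,"az":0}]'; python3 -m jog '[{"fingers":-1,"dx":-0.0002,"dy":0.0051,"dz":0,"ax":0,"ay":0,"az":5},{"fingers":-1,"dx":-0.0009,"dy":0.0101,"dz":0,"ax":0,"ay":0,"az":10},{"fingers":-1,"dx":-0.002,"dy":0.015,"dz":0,"ax":0,"ay":0,"az":15},{"fingers":-1,"dx":-0.0035,"dy":0.0198,"dz":0,"ax":0,"ay":0,"az":20},{"fingers":-1,"dx":-0.0054,"dy":0.0245,"dz":0,"ax":0,"ay":0,"az":25},{"fingers":-1,"dx":-0.0054,"dy":0.0245,"dz":0,"ax":0,"ay":0,"az":25}]' 60; python3 -c "
from h import *
o=bot.get_obs();print(o['ft_torque'])
t=np.radians(47);plan(.476+.058*np.cos(t),.1562+.058*np.sin(t),.094,47)"
```

```text
time: 9.1
tcp_pos: [0.4622, 0.2126, 0.0938]
tool_rot: [179.9, 0.0, 104.0]
contact_force: [-0.2, 0.4, 3.5]
width: 0.0137
time: 9.85
tcp_pos: [0.4867, 0.2136, 0.0939]
tool_rot: [180.0, -0.0, 79.0]
contact_force: [-2.4, 0.6, 1.7]
width: 0.0137
[-0.04716777  0.60661557 -0.08770699]
d [-0.0092  0.0312 -0.0001] a [ 2.000e-02 -5.000e-02  3.204e+01] t 9.85
```

```bash
python3 -m jog '[{"fingers":-1,"dx":-0.0003,"dy":0.0061,"dz":0,"ax":0,"ay":0,"az":6},{"fingers":-1,"dx":-0.0013,"dy":0.0121,"dz":0,"ax":0,"ay":0,"az":12},{"fingers":-1,"dx":-0.0028,"dy":0.0179,"dz":0,"ax":0,"ay":0,"az":18},{"fingers":-1,"dx":-0.005,"dy":0.0236,"dz":0,"ax":0,"ay":0,"az":24},{"fingers":-1,"dx":-0.0078,"dy":0.029,"dz":0,"ax":0,"ay":0,"az":30},{"fingers":-1,"dx":-0.0099,"dy":0.0324,"dz":0,"ax":0,"ay":0,"az":34},{"fingers":-1,"dx":-0.0099,"dy":0.0324,"dz":0,"ax":0,"ay":0,"az":34}]'; python3 -c "
from h import *
o=bot.get_obs();print(o['ft_torque'],toolR().inv().apply(o['contact_force']))
t=np.radians(41);plan(.476+.058*np.cos(t),.1562+.058*np.sin(t),.094,41)"
```

```text
time: 10.72
tcp_pos: [0.5161, 0.1979, 0.0939]
tool_rot: [-179.9, -0.0, 45.1]
contact_force: [-2.6, 0.6, 2.4]
width: 0.0135
[-0.06321442  0.78993048 -0.06711084] [-1.35242012 -2.26407857 -2.4273277 ]
d [ 0.      0.0052 -0.0001] a [-0.05 -0.01  4.14] t 10.72
```

```bash
F='from h import *
o=bot.get_obs();print(o["ft_torque"],toolR().inv().apply(o["contact_force"]),o["tool_rot"][2])'
python3 -m jog '[{"fingers":-1,"dx":0,"dy":0.001,"dz":0,"ax":0,"ay":0,"az":1},{"fingers":-1,"dx":0,"dy":0.002,"dz":0,"ax":0,"ay":0,"az":2},{"fingers":-1,"dx":0,"dy":0.002,"dz":0,"ax":0,"ay":0,"az":2}]' >/dev/null; python3 -c "$F"
python3 -m jog '[{"fingers":-1,"dx":0,"dy":0.001,"dz":0,"ax":0,"ay":0,"az":1},{"fingers":-1,"dx":0,"dy":0.002,"dz":0,"ax":0,"ay":0,"az":2},{"fingers":-1,"dx":0,"dy":0.002,"dz":0,"ax":0,"ay":0,"az":2}]' ; python3 -c "$F"
```

```text
[0.06851594 0.8295442  0.00708754] [-0.43314821 -2.60353759 -3.16884735] 43.15411332055864
time: 11.48
tcp_pos: [0.5184, 0.1954, 0.0938]
tool_rot: [-179.9, 0.0, 41.2]
contact_force: [-3.2, 1.1, 3.7]
width: 0.0132
[0.15051294 0.97093051 0.16943072] [-1.74829655 -2.93607505 -3.67003604] 41.18079344524003
```

```bash
F='from h import *
o=bot.get_obs();print(o["ft_torque"],toolR().inv().apply(o["contact_force"]),o["tool_rot"][2],o["tcp_pos"])'
python3 -m jog '[{"fingers":-1,"dx":0,"dy":0.001,"dz":0,"ax":0,"ay":0,"az":1},{"fingers":-1,"dx":0,"dy":0.002,"dz":0,"ax":0,"ay":0,"az":2},{"fingers":-1,"dx":0,"dy":0.002,"dz":0,"ax":0,"ay":0,"az":2}]' >/dev/null; python3 -c "$F"
python3 -m jog '[{"fingers":-1,"dx":0,"dy":0.001,"dz":0,"ax":0,"ay":0,"az":1},{"fingers":-1,"dx":0,"dy":0.002,"dz":0,"ax":0,"ay":0,"az":2},{"fingers":-1,"dx":0,"dy":0.002,"dz":0,"ax":0,"ay":0,"az":2}]' >/dev/null; python3 -c "$F"
```

```text
[0.36167639 1.20954035 0.58470237] [-1.2175929  -4.76823266 -4.17826806] 39.303439333013294 [0.51898617 0.19474063 0.09375606]
[0.52287258 1.33629972 0.93249892] [-2.23038259 -5.43505337 -4.60063359] 37.49133532716516 [0.51933362 0.19437276 0.09366151]
```

The stop is reached: the TCP no longer advances and the moment climbs to about 1.2 N m about the ring axis. I'll back off within the backlash to unload, then lift out.

```bash
F='from h import *
o=bot.get_obs();print(o["ft_torque"],toolR().inv().apply(o["contact_force"]),o["tool_rot"],o["tcp_pos"])'
python3 -m jog '[{"fingers":-1,"dx":0,"dy":-0.001,"dz":0,"ax":0,"ay":0,"az":-2},{"fingers":-1,"dx":0,"dy":-0.0025,"dz":0,"ax":0,"ay":0,"az":-5},{"fingers":-1,"dx":0,"dy":-0.0025,"dz":0,"ax":0,"ay":0,"az":-5},{"fingers":-1,"dx":0,"dy":-0.0025,"dz":0,"ax":0,"ay":0,"az":-5}]' >/dev/null; python3 -c "$F"
```

```text
[-0.09803328  0.85289393 -0.03807368] [-1.95484515 -2.36315735 -3.03014589] [-1.79726521e+02  9.44132917e-02  4.23409535e+01] [0.5182944  0.19564646 0.09379625]
```

```bash
F='from h import *
o=bot.get_obs();print(o["ft_torque"],toolR().inv().apply(o["contact_force"]),o["tool_rot"],o["tcp_pos"])'
python3 -m jog '[{"fingers":-1,"dx":0,"dy":-0.001,"dz":0,"ax":0,"ay":0,"az":-0.5},{"fingers":-1,"dx":0,"dy":-0.002,"dz":0,"ax":0,"ay":0,"az":-1},{"fingers":-1,"dx":0,"dy":-0.002,"dz":0,"ax":0,"ay":0,"az":-1}]' >/dev/null; python3 -c "$F"
python3 -m jog '[{"fingers":-1,"dx":0,"dy":0,"dz":-0.003,"ax":0,"ay":0,"az":0},{"fingers":-1,"dx":0,"dy":0,"dz":-0.006,"ax":0,"ay":0,"az":0},{"fingers":-1,"dx":0,"dy":0,"dz":-0.009,"ax":0,"ay":0,"az":0},{"fingers":-1,"dx":0,"dy":0,"dz":-0.014,"ax":0,"ay":0,"az":0},{"fingers":-1,"dx":0,"dy":0,"dz":-0.03,"ax":0,"ay":0,"az":0},{"fingers":-1,"dx":0,"dy":0,"dz":-0.06,"ax":0,"ay":0,"az":0},{"fingers":-1,"dx":0,"dy":0,"dz":-0.07,"ax":0,"ay":0,"az":0},{"fingers":-1,"dx":0,"dy":0,"dz":-0.07,"ax":0,"ay":0,"az":0}]'; python3 -c "$F"
```

```text
[-0.45164568  0.28425042  0.00771644] [-1.27530961  0.79357636 -1.91114472] [-1.79874858e+02  5.93410220e-02  4.33131348e+01] [0.51791648 0.196162   0.09389145]
time: 14.1
tcp_pos: [0.5184, 0.1963, 0.1647]
tool_rot: [-179.9, -0.0, 43.3]
contact_force: [-0.7, 0.4, -2.4]
width: 0.0136
[-0.00118344  0.1736218  -0.05482398] [-0.2198254  -0.81631671  2.36262554] [-1.79895835e+02 -4.34872045e-02  4.33192413e+01] [0.51840865 0.19627773 0.16471428]
```

```bash
python3 -c "
from h import *
plan(.55,.11,.27,108)"
```

```text
d [-0.0361  0.0843 -0.1055] a [ -0.07  -0.1  -64.68] t 14.1
```

```bash
python3 -m jog '[{"fingers":-1,"dx":0,"dy":0,"dz":-0.03,"ax":0,"ay":0,"az":-4},{"fingers":-1,"dx":-0.005,"dy":0.01,"dz":-0.06,"ax":0,"ay":0,"az":-12},{"fingers":-1,"dx":-0.012,"dy":0.028,"dz":-0.09,"ax":0,"ay":0,"az":-21},{"fingers":-1,"dx":-0.02,"dy":0.046,"dz":-0.105,"ax":0,"ay":0,"az":-31},{"fingers":-1,"dx":-0.028,"dy":0.065,"dz":-0.105,"ax":0,"ay":0,"az":-41},{"fingers":-1,"dx":-0.034,"dy":0.08,"dz":-0.105,"ax":0,"ay":0,"az":-51},{"fingers":-1,"dx":-0.036,"dy":0.084,"dz":-0.105,"ax":0,"ay":0,"az":-60},{"fingers":-1,"dx":-0.036,"dy":0.084,"dz":-0.105,"ax":0,"ay":0,"az":-64.7},{"fingers":-1,"dx":-0.036,"dy":0.084,"dz":-0.105,"ax":0,"ay":0,"az":-64.7},{"fingers":-1,"dx":-0.036,"dy":0.084,"dz":-0.105,"ax":0,"ay":0,"az":-64.7}]'; python3 look.py ring3
```

```text
time: 15.35
tcp_pos: [0.5495, 0.1103, 0.2688]
tool_rot: [-179.9, -0.1, 108.0]
contact_force: [-0.7, -0.3, -3.0]
width: 0.0132
[0.54948535 0.11031111 0.26879801] [-1.79908045e+02 -1.25199426e-01  1.07951872e+02] [-0.26 -0.23  0.22 -0.31  0.09 -0.1   0.4 ]
```

View pics/ring3.png

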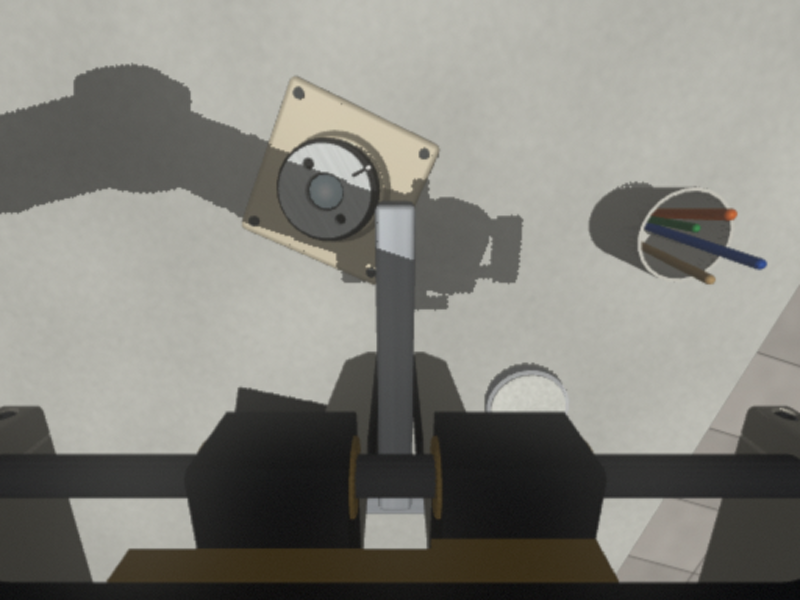

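The dark line at (361,171) now points at the white mark at (371,167), and the handle is still straight in the jaws. I'll check the angle in numbers.

```bash
python3 - <<'E'
from h import *
import pickle
m=pickle.load(open("ring3.pkl","rb"));s=.64
P=[px2w(m,u*s,v*s,.097) for u,v in((308,163),(341,219))];d=P[1]-P[0];print("ring x",np.degrees(np.arctan2(d[1],d[0]))+90,np.linalg.norm(d),sum(P)/2)
k=px2w(m,371*s,167*s,.085)-sum(P)/2;print("mark",np.degrees(np.arctan2(k[1],k[0])))
plan(.508,-.2263,.06,112.6)
E
```

```text
ring x 47.14650334299704 0.048533040797641515 [0.47648538 0.15705581 0.097     ]
mark 45.13165753976335
d [-0.3078 -0.1432  0.2085] a [-0.07 -0.12 -4.63] t 15.4
```

The ring is at 47.1°, against 46.5–46.8° for the mark as first measured, so it is home. Now I'll take the spanner back to the mat.

```bash
python3 -m jog '[{"fingers":-1,"dx":-0.025,"dy":-0.012,"dz":0,"ax":0,"ay":0,"az":0},{"fingers":-1,"dx":-0.075,"dy":-0.035,"dz":0,"ax":0,"ay":0,"az":-1},{"fingers":-1,"dx":-0.125,"dy":-0.058,"dz":0.02,"ax":0,"ay":0,"az":-2},{"fingers":-1,"dx":-0.175,"dy":-0.081,"dz":0.06,"ax":0,"ay":0,"az":-3},{"fingers":-1,"dx":-0.22,"dy":-0.102,"dz":0.1,"ax":0,"ay":0,"az":-4},{"fingers":-1,"dx":-0.26,"dy":-0.121,"dz":0.14,"ax":0,"ay":0,"az":-4.6},{"fingers":-1,"dx":-0.29,"dy":-0.135,"dz":0.18,"ax":0,"ay":0,"az":-4.6},{"fingers":-1,"dx":-0.308,"dy":-0.143,"dz":0.205,"ax":0,"ay":0,"az":-4.6},{"fingers":-1,"dx":-0.308,"dy":-0.143,"dz":0.209,"ax":0,"ay":0,"az":-4.6},{"fingers":-1,"dx":-0.308,"dy":-0.143,"dz":0.209,"ax":0,"ay":0,"az":-4.6}]'; python3 -c "
from h import *
plan(.508,-.2263,.0105,112.6)"
```

```text
time: 16.65
tcp_pos: [0.5092, -0.225, 0.0599]
tool_rot: [-180.0, -0.2, 112.7]
contact_force: [0.4, 0.3, -2.6]
width: 0.0133
d [-0.0009 -0.0016  0.0494] a [-0.   -0.16  0.06] t 16.65
```

```bash
python3 -m jog '[{"fingers":-1,"dx":-0.001,"dy":-0.001,"dz":0.02,"ax":0,"ay":-0.15,"az":0},{"fingers":-1,"dx":-0.001,"dy":-0.001,"dz":0.035,"ax":0,"ay":-0.15,"az":0},{"fingers":-1,"dx":-0.001,"dy":-0.001,"dz":0.043,"ax":0,"ay":-0.15,"az":0},{"fingers":-1,"dx":-0.001,"dy":-0.001,"dz":0.047,"ax":0,"ay":-0.15,"az":0},{"fingers":-1,"dx":-0.001,"dy":-0.001,"dz":0.0485,"ax":0,"ay":-0.15,"az":0},{"fingers":-1,"dx":-0.001,"dy":-0.001,"dz":0.0485,"ax":0,"ay":-0.15,"az":0}]'; python3 -m jog '[{"fingers":-1,"dx":0,"dy":0,"dz":0.0007,"ax":0,"ay":0,"az":0},{"fingers":-1,"dx":0,"dy":0,"dz":0.0014,"ax":0,"ay":0,"az":0},{"fingers":-1,"dx":0,"dy":0,"dz":0.0014,"ax":0,"ay":0,"az":0}]'
```

```text
time: 17.4
tcp_pos: [0.5087, -0.2264, 0.0116]
tool_rot: [180.0, 0.0, 112.6]
contact_force: [-0.7, -0.1, -2.9]
width: 0.0136
time: 17.77
tcp_pos: [0.5087, -0.2264, 0.0103]
tool_rot: [180.0, 0.0, 112.6]
contact_force: [0.1, 0.3, -2.9]
width: 0.0136
```

```bash
python3 -m jog '[{"fingers":-1,"dx":0,"dy":0,"dz":0.0004,"ax":0,"ay":0,"az":0},{"fingers":-1,"dx":0,"dy":0,"dz":0.0008,"ax":0,"ay":0,"az":0},{"fingers":-1,"dx":0,"dy":0,"dz":0.0008,"ax":0,"ay":0,"az":0}]'
```

```text
time: 18.15
tcp_pos: [0.5088, -0.2264, 0.01]
tool_rot: [180.0, 0.0, 112.6]
contact_force: [-1.0, -0.3, 3.0]
width: 0.0137
```

The spanner now rests on the mat, as the vertical force changed from -2.9 to +3.0 N. I'll open part way, then lift clear.

```bash
python3 -m jog '[{"fingers":-0.4,"dx":0,"dy":0,"dz":-0.0003,"ax":0,"ay":0,"az":0},{"fingers":0.2,"dx":0,"dy":0,"dz":-0.0003,"ax":0,"ay":0,"az":0},{"fingers":0.2,"dx":0,"dy":0,"dz":-0.0003,"ax":0,"ay":0,"az":0},{"fingers":0.2,"dx":0,"dy":0,"dz":-0.0003,"ax":0,"ay":0,"az":0},{"fingers":0.2,"dx":0,"dy":0,"dz":-0.03,"ax":0,"ay":0,"az":0},{"fingers":0.2,"dx":-0.02,"dy":0,"dz":-0.08,"ax":0,"ay":0,"az":0},{"fingers":0.2,"dx":-0.05,"dy":0,"dz":-0.14,"ax":0,"ay":0,"az":0},{"fingers":0.2,"dx":-0.06,"dy":0,"dz":-0.2,"ax":0,"ay":0,"az":0},{"fingers":0.2,"dx":-0.06,"dy":0,"dz":-0.21,"ax":0,"ay":0,"az":0},{"fingers":0.2,"dx":-0.06,"dy":0,"dz":-0.21,"ax":0,"ay":0,"az":0}]'; python3 look.py end
```

```text
time: 19.4
tcp_pos: [0.5318, -0.2815, 0.2202]
tool_rot: [179.9, 0.0, 112.7]
contact_force: [-0.1, 0.3, -0.7]
width: 0.0563
[ 0.53175097 -0.28145996  0.2201718 ] [1.79907035e+02 2.00264552e-02 1.12655496e+02] [-0.16  2.07 -1.32  3.04 -0.1  -0.36  0.02]
```

View pics/end.png

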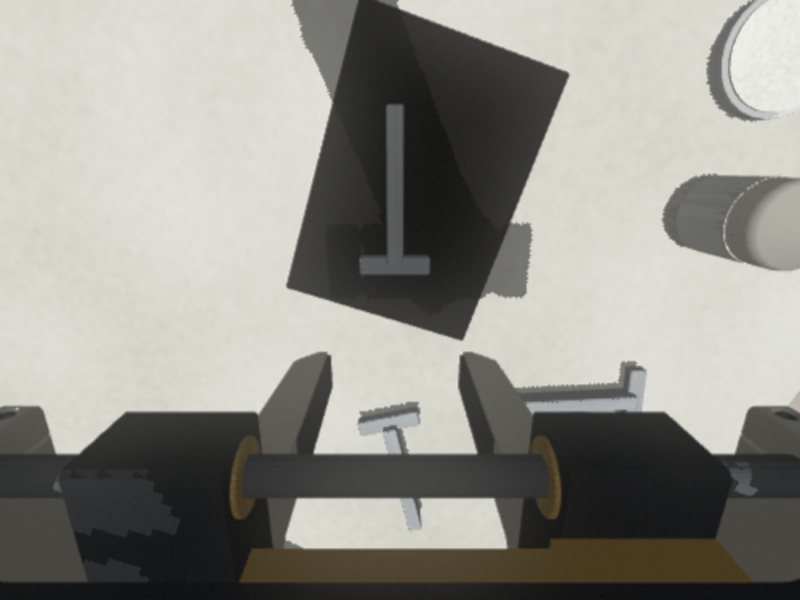

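The spanner lies on the mat, head at (395,265) and handle end at (395,105), as it was at the start. The dish and the bottle are where they were. I'll hand in.

```bash
python3 -c "
from h import *
print(bot.close_job())"
```

```text
the job is handed in; nothing more can be done
None
```

The ring is turned fully home, the spanner is back on the mat prongs down, and I handed the job in at about 19.5 s of the 51 s allowed.

- **Seating:** I picked up the spanner nearest the base, the one on the mat. Both prongs were in the holes before any turning, and the head rested on the ring: a 1 mm downward press met about 6 N of support.
- **Turning:** I turned the ring about 57° clockwise until the TCP stopped advancing and the moment rose well above the 0.2 N m it takes to turn.
- **Ring check:** After lifting out, the wrist camera put the ring's line at 47.1°. The white mark read 46.5–46.8° before the turn and 45.1° in this last picture. I put that 2° difference down to reading a small mark by eye, since the line visibly points at it.
- **Setting down:** I lowered the spanner until the mat took its weight (vertical force from -2.9 to +3.0 N) and then opened the fingers. The last picture shows it where it started.
- **Bystanders:** The dish and bottle stand where they were in the last picture. The pen cup was last seen upright in the picture before, and the gripper did not go near it.

Three slips had no effect on the result: the first move call was refused for missing keys, one picture was wasted at the start pose, and one overlay was drawn with a wrong z sign.

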